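Nest the empty parts pots on the engine bench

ROBOT

A 7-joint arm with a two-finger parallel gripper is mounted at the origin on the work surface. World frame = base frame: x ahead of the robot, y to its left, z up, the work surface at z = 0. Lengths are in m, angles in rad, forces in N, time in s.
With the tool pointing down it reaches from about 0.425 to 0.925 m from the base axis. Payload 6.8 kg.
Tool frame: the origin (TCP) lies at the very end of the fingers, on their centre line; the grasp point (between the pads) lies 19 mm behind it; x points along the fingers, z is the direction in which the jaws open and shut, and the axes are right-handed (so a half turn about x gives the same grasp; the last joint's range is limited). The gripper opens to 85 mm and grips with 20 to 120 N. Pads are 22 mm wide; open, the fingers measure 114 mm over their backs; the gripper's body (76 mm by 85 mm) begins 54 mm behind the grasp point. The pads swing forward as they close: fully open they stand 13 mm farther back than shut.
Start: joints at [1.203, 0.477, 0.022, 1.555, -0.011, 1.109, -0.083], TCP at [0.173, -0.652, 0.231] pointing down, gripper open.
Joint ranges: [-2.96, 2.96], [-0.34, 2.1], [-1.41, 1.46], [0.24, 2.44], [-1.37, 4.51], [0.17, 1.92], [-2.96, 2.96]. Speed limits (rad/s): [2.39, 2.39, 3.14, 3.14, 3.14, 3.14, 3.14].

INTERFACE

Orientations are given as a 3x3 rotation matrix whose columns are the frame's x, y, z axes.
In Python, from plant import bot, vision, workorder gives the robot as it stands. The module is installed in compiled form; this text tells all that it offers.
- The arm moves only by the tool carry_out, never from a script. Its argument "motion" is a list of rows, each an object with "rotation": the turn, a rotation vector about the world's x, y, z in degrees, a list of three; "translation": the shift along the world's x, y, z in m, a list of three; "grip": the opening, from 0 (shut) to 1 (fully open). A call has 1 to 12 rows; each row is the pose to reach, as a shift and turn from the pose commanded when the call began; what a row does not reach only later rows make up. A row lasts 1/8 s, in which the tool goes at most 62.5 mm and 10.7 degrees, less where a joint would pass 70% of its speed; a pose out of reach is approached as far as the arm can. A call with a gripper value outside its range is refused whole. The fingers move at their own pace and stop on an object; "force" is the grip in N (left out, the last holds). Time passes only in rows, so rows that repeat a pose let the fingers close. It gives the time, the measured TCP pose, the force and the opening at its end, in the units of the state.
- bot.read_state(): the state, without advancing time (a new reading comes with each control period).
- vision.read_camera(name): name is "scene" or "top" or "wrist"; returns (picture, depth): 420x560x3 uint8, red, green, blue; 420x560 float32, m along the optical axis (not along the pixel's ray), 0 where there is no reading.
- vision.camera_info(name): a dict with "fx", "fy", "cx", "cy" (pixels), "rvec" (rotation vector, rad) and "tvec" (3), from world to camera coordinates, as OpenCV has them. Camera axes: x right, y down, z forward; pixel columns grow to the right and rows downward; lengths in m; the calibration is good to about 2 mm. The wrist camera is an equidistant fisheye: a pixel r from the principal point sees the ray r / f radians off the axis. A picture is of the moment at which its call begins: read the wrist's pose just before it. camera_info takes no time and is no camera call; for the wrist camera it gives the pose at the moment of the call.
- workorder.finish_job(): hands the job in, once; it reports no verdict.
The state is a dict: "t": time; "joints": joint angles; "joint_vel": joint speeds; "joint_efforts": joint torques, N m; "position": TCP position; "tool_rot": TCP orientation; "contact_force": force on the tool from outside, world axes, zero at the start; "moment": the same for the moment, N m; "width": finger opening in m.
Only numpy, scipy, OpenCV 4.12 (cv2) and the standard library are available. Lean on these libraries where they do the work, as an engineer would, in place of code of your own. Each camera call takes 0.05 s, during which the arm holds its last target.

TASK

Nest the empty vessels for the store, each in the next larger size: stand the middle pot inside the wide basin, and the empty one of the three lidded canisters inside the middle pot, each flat on the floor of the one around it. The canisters look alike and two are full, so feel their weight by lifting; the full ones must end standing upright on the bench. Set things down rather than dropping them, and leave the engine parts and the spanner where they are.

Things in the scene. Friction and masses are not known exactly. Their poses are not given: they have to be found in the camera images.
- basin: Wide basin, the largest vessel: round open steel pan, outside 136 mm at the rim (132 at the foot), 45 mm high, wall 3 mm, floor 4 mm thick, 0.6 kg. Two low wire loop handles outside at its own +y and -y (to 87 mm from the axis, 32 mm up, below the rim). Loose on the bench. Origin: centre of underside, z up.
- pot: Middle pot: round open steel pot, outside 89 mm at the rim (86 at the foot), 52 mm high, wall 3 mm, floor 4 mm thick, 0.15-0.22 kg. At its own +x an upright steel tab handle on the wall: 8 mm thick (x 42.5 to 50.5 mm), 24 mm wide in y, top 94 mm above the pot's underside, so 42 mm stands above the rim to be pinched. Loose, any yaw. Origin: centre of underside, z up.
- tin_1: Closed aluminium canister: plain cylinder 46 mm in diameter, 88 mm tall, flat top, lid clamped on for good. One of three that look exactly alike: two are full (0.34 to 0.46 kg), one is empty (0.06 to 0.10 kg); any of them may be the empty one. Loose, standing upright. Origin: centre of underside, z up along its axis.
- tin_2: Closed aluminium canister: plain cylinder 46 mm in diameter, 88 mm tall, flat top, lid clamped on for good. One of three that look exactly alike: two are full (0.34 to 0.46 kg), one is empty (0.06 to 0.10 kg); any of them may be the empty one. Loose, standing upright. Origin: centre of underside, z up along its axis.
- tin_3: Closed aluminium canister: plain cylinder 46 mm in diameter, 88 mm tall, flat top, lid clamped on for good. One of three that look exactly alike: two are full (0.34 to 0.46 kg), one is empty (0.06 to 0.10 kg); any of them may be the empty one. Loose, standing upright. Origin: centre of underside, z up along its axis.
- sprocket: Bystander: dark steel sprocket lying flat, 84 mm across the teeth, 9 mm thick. Origin at the centre of its underside.
- piston: Bystander: light-alloy piston standing upright, 53 mm in diameter, 50 mm tall. Origin at the centre of its underside.
- wrench: Bystander: flat steel spanner 170 mm long lying along its own x. Origin at its middle, on its underside.
- bearing: Bystander: steel ball-bearing ring lying flat, 52 mm outside, 25 mm hole, 15 mm high. Origin at the centre of its underside.
- conrod: Bystander: dark steel connecting rod lying flat along its own x, 146 mm long (x from -82 to 64 mm), 48 mm at its big end (at -x), 14 mm high. Origin on its underside.
- gear: Bystander: stepped steel gear shaft standing upright on its 72 mm gear, 50 mm tall. Origin at the centre of its underside.
Mind the look-alikes: they are no part of the job. What is shaped like the tin_3 but red or yellow is not meant.

How it is judged:
By the outcome, as a careful person would: the job done as asked, in the order asked, and still so for the second after the job is handed in, with the robot touching nothing.
It also fails if it takes over 72 s, if anything falls off the work surface, if the arm or the gripper's body presses on something with over 40 N, if the wrist force passes 120 N, or if a joint passes its speed limit or range.

## Working session

There is one attempt and no reset: what is moved stays moved. The work goes in short steps, Python scripts to look and compute and a tool call to move; the robot and the scene stay as the last step left them, time stands still between calls to the robot, and variables do not carry over. Pictures are saved under pics/ and viewed, and the job is handed in when it is done.

Besides the shell and the picture viewer there is one more tool, called after "Emit:" by a JSON object that holds its "op" and its "data", one argument or row to a line. carry_out: Moves the arm, as the interface text tells. Its arguments: {"type":"object","properties":{"motion":{"type":"array","items":{"type":"object","properties":{"rotation":{"type":"array","items":{"type":"number"}},"translation":{"type":"array","items":{"type":"number"}},"grip":{"type":"number"}}}},"force":{"type":"number"}},"required":["motion"]}

```bash
mkdir -p pics
cat > h.py <<'E'
import numpy as np, cv2
from plant import bot, vision, workorder
def cam(n):
    i=vision.camera_info(n); R,_=cv2.Rodrigues(np.array(i["rvec"],float)); t=np.array(i["tvec"],float).ravel()
    return i,R,t
def ray(n,u,v):
    i,R,t=cam(n)
    d=np.array([(u-i["cx"])/i["fx"],(v-i["cy"])/i["fy"],1.])
    return -R.T@t, R.T@d
def onplane(n,u,v,z):
    o,d=ray(n,u,v); return o+d*(z-o[2])/d[2]
def cloud(n,dep):
    i,R,t=cam(n); v,u=np.mgrid[0:420,0:560]
    p=np.stack([(u-i["cx"])/i["fx"]*dep,(v-i["cy"])/i["fy"]*dep,dep],-1)
    w=(p-t)@R; w[dep==0]=np.nan; return w
E
python3 - <<'E'
from h import *
print(bot.read_state())
for n in("scene","top"):
    p,d=vision.read_camera(n); cv2.imwrite(f"pics/{n}0.png",p[:,:,::-1]); np.savez(f"{n}0.npz",p=p,d=d)
    print(vision.camera_info(n),(d>0).mean())
E
```

```text
{'t': 0.0, 'joints': array([ 1.20290614,  0.47779234,  0.02235981,  1.55648277, -0.01148942,
        1.10927634, -0.08307967]), 'joint_vel': array([ 0.0011194 , -0.00030774,  0.00106947, -0.00022937,  0.00134882,
       -0.00125425,  0.00059368]), 'joint_efforts': array([ 4.94005362e-04, -5.96433985e+01,  1.60799235e+00, -2.81189543e+01,
        1.24898111e-02,  9.30912240e-03, -7.63472656e-06]), 'position': array([ 0.17320774, -0.65177716,  0.23031808]), 'tool_rot': array([[-6.18092826e-04,  9.66436526e-01,  2.56904767e-01],
       [ 1.72280286e-03,  2.56905464e-01, -9.66435003e-01],
       [-9.99998325e-01, -1.54750275e-04, -1.82377104e-03]]), 'contact_force': array([ 0.04422017, -0.05663402,  0.44941402]), 'moment': array([-0.05961468,  0.0121631 , -0.00421744]), 'width': 0.08541037277151639}
{'fx': 393.40431553918734, 'fy': 393.40431553918734, 'cx': 281.4731730935527, 'cy': 209.0493723542749, 'rvec': array([ 1.52012145,  2.2122256 , -0.7435509 ]), 'tvec': array([ 0.22692347, -0.3876148 ,  1.34590691])} 0.9960459183673469
{'fx': 389.5494782727993, 'fy': 389.5494782727993, 'cx': 287.2534496953463, 'cy': 213.381346653323, 'rvec': array([ 2.16529131, -2.16671925,  0.08272996]), 'tvec': array([-0.01564508,  0.52727795,  0.90864378])} 0.996109693877551
```

View pics/scene0.png

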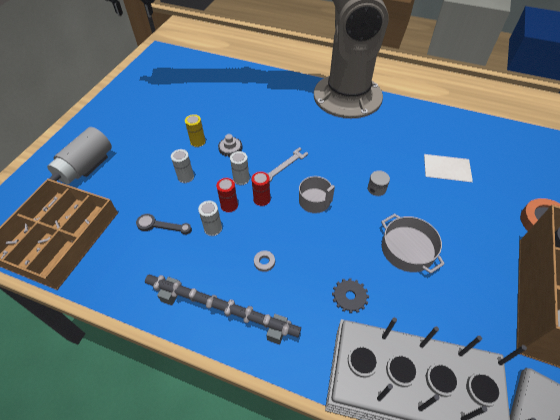

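View pics/top0.png

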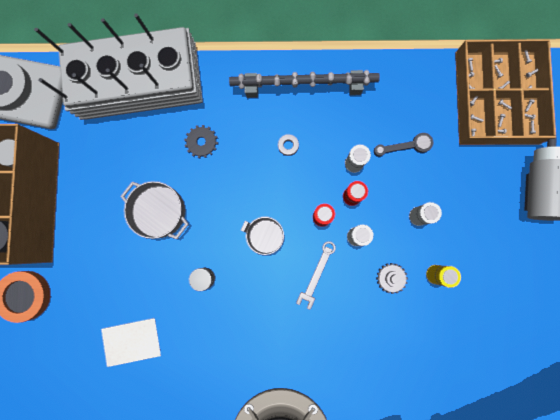

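The top view shows three silver tins at (359,156), (429,213) and (361,236). The red look-alikes are at (324,214) and (356,192), and the yellow one is at (450,277). The pot is at (265,236) with its tab at about (246,228), and the basin is at (154,210). Other round things that could be confused are the piston (201,279), the gear (392,278) and the bearing (288,145). Next I'll measure positions.

```bash
cat > m.py <<'E'
from h import *
z=np.load("top0.npz"); p,d=z["p"],z["d"]; w=cloud("top",d)
def fit(pts):
    (c,r)=cv2.minEnclosingCircle(pts.astype(np.float32)); return np.array(c),r
print("bench z",np.nanmedian(w[200:260,180:230,2]))
def comp(u,v,lo,hi,box=45):
    H=w[:,:,2]; m=((H>lo)&(H<hi)).astype(np.uint8)
    n,l=cv2.connectedComponents(m)
    s=l[v-6:v+7,u-6:u+7]; s=s[s>0]; 
    if len(s)==0: return None
    k=np.bincount(s).argmax(); return w[l==k]
for nm,u,v,h in[("A",359,156,.088),("B",429,213,.088),("C",361,236,.088),("red1",324,214,.088),("red2",356,192,.088),("yel",450,277,.088),("piston",201,279,.05)]:
    q=comp(u,v,h-.012,h+.012)
    c,r=fit(q[:,:2]); print(nm,len(q),"zmed",np.median(q[:,2]).round(4),"mean",q[:,:2].mean(0).round(4),"circ",c.round(4),round(r,4),"R",np.hypot(*c).round(3))
H=w[:,:,2]
def around(u0,u1,v0,v1,lo,hi):
    s=w[v0:v1,u0:u1].reshape(-1,3); return s[(s[:,2]>lo)&(s[:,2]<hi)]
q=around(240,290,210,262,.046,.058); print("pot rim",len(q),fit(q[:,:2]),q[:,:2].mean(0))
c,_=cv2.fitEllipse(np.ascontiguousarray(q[:,:2].astype(np.float32)*1000))[:2]; print(np.array(c))
q=around(235,295,205,262,.075,.1); print("tab",len(q),q.mean(0),q.min(0),q.max(0))
q=around(110,200,165,250,.040,.052); print("basin rim",len(q),fit(q[:,:2]),q[:,:2].mean(0))
q=around(110,200,165,250,.0,.010); 
q=around(140,168,196,224,-.01,.02);print("basin floor z",np.median(q[:,2]))
cv2.imwrite("pics/crop.png",cv2.resize(p[140:300,100:460,::-1],None,fx=2.2,fy=2.2,interpolation=cv2.INTER_CUBIC))
E
python3 m.py
```

```text
bench z 0.0012456709833185264
A 347 zmed 0.0883 mean [ 0.6535 -0.1803] circ [ 0.6549 -0.1803] 0.0239 R 0.679
B 373 zmed 0.0882 mean [ 0.5223 -0.3339] circ [ 0.5229 -0.3352] 0.0243 R 0.621
C 358 zmed 0.0885 mean [ 0.4733 -0.183 ] circ [ 0.4733 -0.1834] 0.0235 R 0.508
red1 339 zmed 0.0887 mean [ 0.5203 -0.0997] circ [ 0.5209 -0.0999] 0.0235 R 0.53
red2 347 zmed 0.0883 mean [ 0.5714 -0.1734] circ [ 0.5717 -0.1743] 0.0237 R 0.598
yel 395 zmed 0.0883 mean [ 0.3827 -0.3704] circ [ 0.3826 -0.3723] 0.0238 R 0.534
piston 421 zmed 0.0488 mean [0.3728 0.1838] circ [0.3729 0.1849] 0.0265 R 0.416
pot rim 166 (array([0.47380596, 0.03679118]), 0.044980309903621674) [0.47392781 0.03844544]
[473.77200317  35.65834427]
tab 49 [0.49259074 0.0773412  0.091894  ] [0.48176158 0.07016581 0.0753118 ] [0.50399604 0.08510596 0.09633901]
basin rim 313 (array([0.53843707, 0.30827922]), 0.07514810562133789) [0.53432853 0.30726805]
basin floor z 0.004434348764642793
```

Run:
```python
from h import *
for n,l in(("top",[(154,210),(265,236),(130,185),(182,232),(361,236),(324,214)]),("scene",[])):
    for u,v in l: print(n,u,v,onplane(n,u,v,.03).round(3))
```

```text
top 154 210 [0.535 0.303 0.03 ]
top 265 236 [0.473 0.037 0.03 ]
top 130 185 [0.596 0.363 0.03 ]
top 182 232 [0.483 0.235 0.03 ]
top 361 236 [ 0.473 -0.19   0.03 ]
top 324 214 [ 0.525 -0.103  0.03 ]
```

View pics/crop.png

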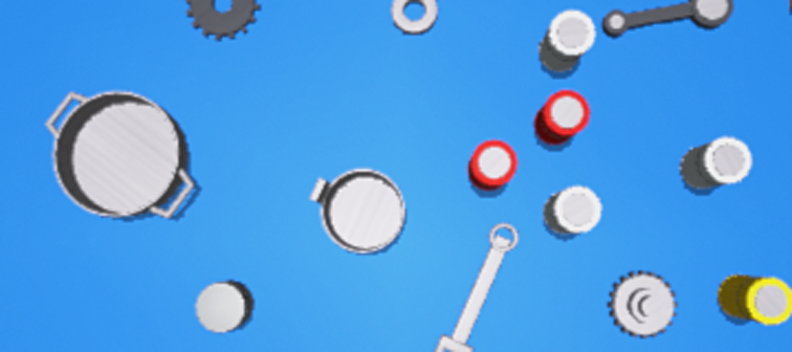

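```bash
cat > m2.py <<'E'
from h import *
from scipy.optimize import least_squares
z=np.load("top0.npz"); w=cloud("top",z["d"])
z=np.load("scene0.npz"); ws=cloud("scene",z["d"]); 
def circ(q,c0,R,free=False):
    f=lambda x: np.hypot(q[:,0]-x[0],q[:,1]-x[1])-(x[2] if free else R)
    s=least_squares(f,[*c0,R],loss="soft_l1",f_scale=.001); return s.x.round(4),np.median(abs(s.fun)).round(4)
for nm,W in(("top",w),("scene",ws)):
    A=W.reshape(-1,3); A=A[~np.isnan(A[:,0])]
    for t,c,R,h in(("basin",(.537,.304),.0665,.045),("pot",(.474,.037),.043,.052)):
        r=np.hypot(A[:,0]-c[0],A[:,1]-c[1]); q=A[(r>R-.012)&(r<R+.012)&(abs(A[:,2]-h)<.004)]
        print(nm,t,len(q),circ(q,c,R,True),circ(q,c,R))
    q=A[(np.hypot(A[:,0]-.4926,A[:,1]-.0773)<.02)&(A[:,2]>.07)]; print(nm,"tab",len(q),q.mean(0).round(4))
    for t,c in(("A",(.654,-.1803)),("B",(.5225,-.3345)),("C",(.4733,-.1834))):
        q=A[(np.hypot(A[:,0]-c[0],A[:,1]-c[1])<.03)&(A[:,2]>.08)]; print(nm,t,len(q),cv2.minEnclosingCircle(q[:,:2].astype(np.float32)))
    q=A[(np.hypot(A[:,0]-.537,A[:,1]-.304)>.073)&(np.hypot(A[:,0]-.537,A[:,1]-.304)<.095)&(A[:,2]>.02)]; print(nm,"handles",[(q[q[:,1]>.3].mean(0).round(3)),(q[q[:,1]<.3].mean(0).round(3))])
E
python3 m2.py
```

```text
top basin 288 (array([0.535 , 0.3011, 0.0659]), np.float64(0.0009)) (array([0.535 , 0.3011, 0.0665]), np.float64(0.001))
top pot 158 (array([0.4738, 0.0357, 0.0426]), np.float64(0.0008)) (array([0.4738, 0.0357, 0.043 ]), np.float64(0.0007))
top tab 52 [0.4926 0.0772 0.0908]
top A 337 ((0.6549097299575806, -0.1803005039691925), 0.023888537660241127)
top B 361 ((0.5229320526123047, -0.3351672291755676), 0.024271944537758827)
top C 353 ((0.4733183979988098, -0.18344911932945251), 0.023472638800740242)
top handles [array([0.583, 0.367, 0.035]), array([0.489, 0.238, 0.035])]
scene basin 232 (array([0.5368, 0.3013, 0.066 ]), np.float64(0.0009)) (array([0.5367, 0.3013, 0.0665]), np.float64(0.001))
scene pot 102 (array([0.476 , 0.0369, 0.0434]), np.float64(0.0013)) (array([0.476 , 0.0366, 0.043 ]), np.float64(0.0012))
scene tab 65 [0.4972 0.0786 0.0856]
scene A 260 ((0.6562492847442627, -0.1809532195329666), 0.024278398603200912)
scene B 190 ((0.5253030061721802, -0.3348967134952545), 0.02567446231842041)
scene C 195 ((0.47475919127464294, -0.18402796983718872), 0.025415239855647087)
scene handles [array([0.586, 0.365, 0.033]), array([0.492, 0.236, 0.033])]
```

Emit:
{"op": "carry_out", "data": {
  "motion": [
    {"translation":[0.09,0.06,0],"rotation":[0,0,-10],"grip":0.5},
    {"translation":[0.14,0.12,0],"rotation":[0,0,-20],"grip":0.5},
    {"translation":[0.2,0.18,0],"rotation":[0,0,-30],"grip":0.5},
    {"translation":[0.25,0.24,0],"rotation":[0,0,-40],"grip":0.5},
    {"translation":[0.277,0.302,0],"rotation":[0,0,-40],"grip":0.5},
    {"translation":[0.277,0.302,0],"rotation":[0,0,-40],"grip":0.5},
    {"translation":[0.3,0.4,0],"rotation":[0,0,-40],"grip":0.5},
    {"translation":[0.31,0.5,0],"rotation":[0,0,-40],"grip":0.5},
    {"translation":[0.315,0.6,0],"rotation":[0,0,-40],"grip":0.5},
    {"translation":[0.321,0.73,-0.05],"rotation":[0,0,-40],"grip":0.5},
    {"translation":[0.321,0.73,-0.05],"rotation":[0,0,-40],"grip":0.5},
    {"translation":[0.321,0.73,-0.05],"rotation":[0,0,-40],"grip":0.5}
  ],
  "force": 60
}}

```text
t: 1.6
position: [0.4857, -0.0138, 0.1978]
tool_rot: [[0.0, 0.905, -0.425], [-0.0, -0.425, -0.905], [-1.0, 0.0, 0.0]]
contact_force: [1.5, 0.5, 0.6]
width: 0.0432
```

Emit:
{"op": "carry_out", "data": {
  "motion": [
    {"translation":[0.008,0.05,-0.01],"rotation":[0,0,0],"grip":0.5},
    {"translation":[0.008,0.08,-0.01],"rotation":[0,0,0],"grip":0.5},
    {"translation":[0.008,0.08,-0.01],"grip":0.5,"rotation":[0,0,0]},
    {"translation":[0.008,0.08,-0.01],"grip":0.5,"rotation":[0,0,0]}
  ]
}}

```text
t: 2.1
position: [0.4938, 0.0634, 0.1879]
tool_rot: [[-0.001, 0.905, -0.425], [-0.001, -0.425, -0.905], [-1.0, -0.0, 0.001]]
contact_force: [-0.3, -1.1, -0.4]
width: 0.0425
```

```bash
cat > w.py <<'E'
import sys
from h import *
s=bot.read_state(); print(s["t"],s["position"].round(4),s["contact_force"].round(2),round(s["width"],4))
n=sys.argv[1]
p,d=vision.read_camera(n); f="pics/"+sys.argv[2]+".png"; cv2.imwrite(f,p[:,:,::-1]); np.savez(sys.argv[2]+".npz",p=p,d=d);
E
python3 w.py wrist w1
```

```text
2.1 [0.4938 0.0634 0.1879] [-0.29 -1.06 -0.36] 0.0425
```

View pics/w1.png

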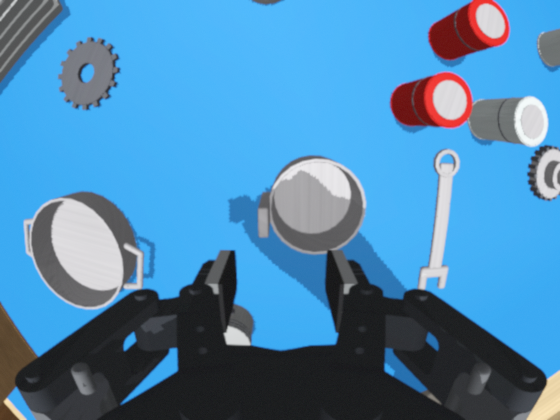

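Emit:
{"op": "carry_out", "data": {
  "motion": [
    {"translation":[0,0.014,-0.04],"rotation":[0,0,0],"grip":0.5},
    {"translation":[0,0.014,-0.078],"rotation":[0,0,0],"grip":0.5},
    {"translation":[0,0.014,-0.078],"rotation":[0,0,0],"grip":0.5}
  ]
}}

```text
t: 2.52
position: [0.4919, 0.0764, 0.1081]
tool_rot: [[-0.006, 0.905, -0.426], [-0.002, -0.426, -0.905], [-1.0, -0.004, 0.004]]
contact_force: [0.1, -0.1, 1.1]
width: 0.043
```

```bash
python3 w.py wrist w2
python3 - <<'E'
from h import *
# project expected tab top
i,R,t=cam("wrist"); f=i["fx"]
for P in([.494,.0782,.094],[.4926,.0772,.094],bot.read_state()["position"]):
    c=R@np.array(P)+t; th=np.arctan2(np.hypot(c[0],c[1]),c[2]); ph=np.arctan2(c[1],c[0]); print(P,i["cx"]+f*th*np.cos(ph),i["cy"]+f*th*np.sin(ph))
E
```

```text
2.525 [0.4919 0.0764 0.1081] [ 0.14 -0.05  1.06] 0.043
[0.494, 0.0782, 0.094] 279.2097970816033 250.4502949974717
[0.4926, 0.0772, 0.094] 282.0558951038121 251.92134523479868
[0.49338619 0.07691843 0.1097847 ] 282.0942336819224 262.85195157460805
```

View pics/w2.png

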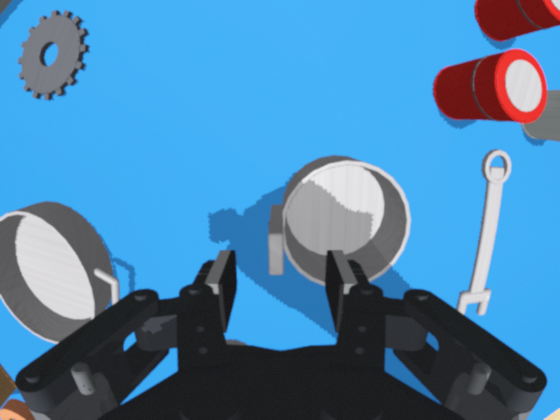

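```bash
cat >> h.py <<'E'
def wcloud(dep):
    i,R,t=cam("wrist"); v,u=np.mgrid[0:420,0:560]
    x=u-i["cx"]; y=v-i["cy"]; r=np.hypot(x,y)+1e-9; th=r/i["fx"]
    k=np.tan(th)/r; p=np.stack([x*k*dep,y*k*dep,dep],-1)
    w=(p-t)@R; w[(dep==0)|(th>1.3)]=np.nan; return w
E
python3 - <<'E'
from h import *
w=wcloud(np.load("w2.npz")["d"])
q=w[230:282,262:290].reshape(-1,3); q=q[(q[:,2]>.09)&(q[:,2]<.1)]
print(len(q),q.mean(0)); r,s,a=cv2.minAreaRect((q[:,:2]*1000).astype(np.float32)); print(r,s,a, np.ptp(q[:,2]))
print(cv2.fitEllipse((lambda m:m)((w[150:290,275:415].reshape(-1,3)[lambda x:0] if 0 else (w[150:290,275:415].reshape(-1,3)[np.abs(w[150:290,275:415].reshape(-1,3)[:,2]-.052)<.003][:,:2]*1000).astype(np.float32)))))
E
```

```text
687 [0.49468308 0.07999987 0.09592865]
(493.7630615234375, 80.5104751586914) (7.974936485290527, 24.223695755004883) 65.01783752441406 0.007837846694309522
((474.879638671875, 38.417057037353516), (84.56317901611328, 85.27630615234375), 113.33878326416016)
```

Emit:
{"op": "carry_out", "data": {
  "motion": [
    {"translation":[0.001,0.003,-0.03],"rotation":[0,0,0],"grip":0.5},
    {"translation":[0.001,0.003,-0.048],"rotation":[0,0,0],"grip":0.5},
    {"translation":[0.001,0.003,-0.048],"rotation":[0,0,0],"grip":0.5},
    {"translation":[0.001,0.003,-0.048],"rotation":[0,0,0],"grip":0.08},
    {"translation":[0.001,0.003,-0.048],"rotation":[0,0,0],"grip":0},
    {"translation":[0.001,0.003,-0.048],"rotation":[0,0,0],"grip":0},
    {"translation":[0.001,0.003,-0.048],"rotation":[0,0,0],"grip":0},
    {"translation":[0.001,0.003,-0.048],"rotation":[0,0,0],"grip":0}
  ],
  "force": 60
}}

```text
t: 3.58
position: [0.4955, 0.0797, 0.0638]
tool_rot: [[0.001, 0.905, -0.426], [-0.002, -0.426, -0.905], [-1.0, 0.002, 0.002]]
contact_force: [-2.2, -4.5, 11.2]
width: 0.0072
```

Emit:
{"op": "carry_out", "data": {
  "motion": [
    {"translation":[0,0,0.01],"rotation":[0,0,0],"grip":0},
    {"translation":[0,0,0.03],"rotation":[0,0,0],"grip":0},
    {"translation":[0,0,0.06],"rotation":[0,0,0],"grip":0},
    {"translation":[0,0,0.08],"rotation":[0,0,0],"grip":0},
    {"translation":[0,0,0.08],"rotation":[0,0,0],"grip":0},
    {"translation":[0,0,0.08],"rotation":[0,0,0],"grip":0}
  ]
}}

```text
t: 4.32
position: [0.4945, 0.0813, 0.1417]
tool_rot: [[-0.001, 0.905, -0.424], [-0.0, -0.424, -0.905], [-1.0, -0.001, 0.0]]
contact_force: [0.2, 0.0, -1.8]
width: 0.0069
```

```bash
python3 w.py wrist w3;  python3 w.py scene s3
```

```text
4.325 [0.4945 0.0813 0.1417] [ 0.25  0.03 -1.79] 0.0069
4.375 [0.4943 0.0812 0.1414] [-0.73  0.19 -2.29] 0.0071
```

View pics/w3.png

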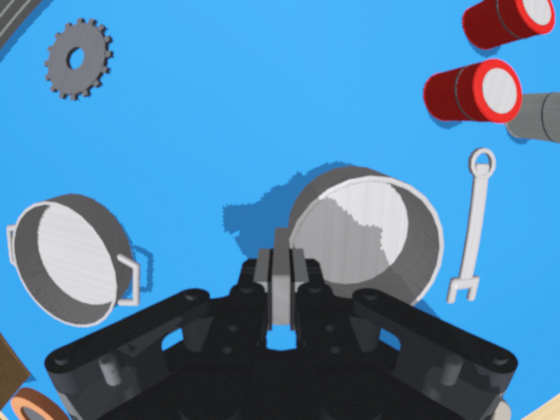

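View pics/s3.png

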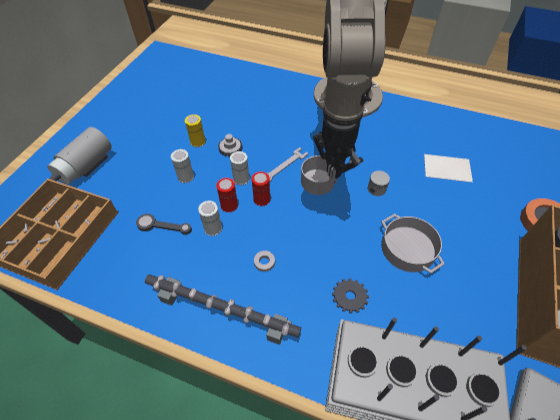

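The pot hangs from the tab at about (282,270), with the rim around (370,240) in the wrist view, and the basin is at (75,260). Next I'll check the pot's tilt and centre.

Run:
```python
from h import *
from scipy.optimize import least_squares
w=wcloud(np.load("w3.npz")["d"])
s=bot.read_state(); print(s["position"])
q=w[165:330,285:450].reshape(-1,3); q=q[~np.isnan(q[:,0])]
zz=q[:,2]; rp=q[(zz>.122)&(zz<.14)]; r=np.hypot(rp[:,0]-.4755,rp[:,1]-.039); rp=rp[(r>.040)&(r<.047)]
c=least_squares(lambda x:np.hypot(rp[:,0]-x[0],rp[:,1]-x[1])-.043,[.4755,.039],loss="soft_l1",f_scale=.001).x; print("pot c",c,len(rp))
A=np.c_[rp[:,:2]-c,np.ones(len(rp))]; print("plane",np.linalg.lstsq(A,rp[:,2],rcond=None)[0])
f=q[(np.hypot(q[:,0]-c[0],q[:,1]-c[1])<.033)&(q[:,2]>.07)&(q[:,2]<.1)]
A=np.c_[f[:,:2]-c,np.ones(len(f))]; print("floor",np.linalg.lstsq(A,f[:,2],rcond=None)[0],len(f))
q=w[180:340,0:150].reshape(-1,3); q=q[~np.isnan(q[:,0])]; r=np.hypot(q[:,0]-.5355,q[:,1]-.3012); b=q[(r>.055)&(r<.077)&(abs(q[:,2]-.045)<.004)]
print("basin",least_squares(lambda x:np.hypot(b[:,0]-x[0],b[:,1]-x[1])-.0665,[.5355,.3012],loss="soft_l1",f_scale=.001).x,len(b))
```

```text
[0.49425575 0.08125053 0.14122872]
pot c [0.47283268 0.04134935] 1715
plane [ 0.01209557 -0.00231135  0.12811268]
floor [-0.00505383 -0.00777155  0.08224493] 6512
basin [0.53334368 0.3025277 ] 1420
```

Emit:
{"op": "carry_out", "data": {
  "motion": [
    {"translation":[0.01,0.03,0.01],"rotation":[0,0,0],"grip":0},
    {"translation":[0.02,0.08,0.01],"rotation":[0,0,0],"grip":0},
    {"translation":[0.032,0.135,0.01],"rotation":[0,0,0],"grip":0},
    {"translation":[0.044,0.19,0.01],"rotation":[0,0,0],"grip":0},
    {"translation":[0.055,0.235,0.01],"rotation":[0,0,0],"grip":0},
    {"translation":[0.061,0.262,0],"rotation":[0,0,0],"grip":0},
    {"translation":[0.061,0.262,0],"rotation":[0,0,0],"grip":0},
    {"translation":[0.061,0.262,0],"rotation":[0,0,0],"grip":0},
    {"translation":[0.061,0.262,0],"rotation":[0,0,0],"grip":0}
  ]
}}

```text
t: 5.55
position: [0.5563, 0.3417, 0.142]
tool_rot: [[-0.0, 0.905, -0.426], [-0.001, -0.426, -0.905], [-1.0, 0.0, 0.001]]
contact_force: [0.5, -0.7, -1.8]
width: 0.0068
```

```bash
python3 w.py wrist w4;  python3 w.py scene s4
python3 - <<'E'
from h import *
from scipy.optimize import least_squares
w=wcloud(np.load("w4.npz")["d"])
s=bot.read_state(); print(s["position"])
A=w.reshape(-1,3); A=A[~np.isnan(A[:,0])]
P=s["position"][:2]
for nm,c0,R,zz in(("pot",P-[.0203,.041],.043,.128),("basin",np.array([.535,.302]),.0665,.045)):
    for k in range(3):
        r=np.hypot(A[:,0]-c0[0],A[:,1]-c0[1]); b=A[(abs(r-R)<.009)&(abs(A[:,2]-zz)<.005)]
        c0=least_squares(lambda x:np.hypot(b[:,0]-x[0],b[:,1]-x[1])-R,c0,loss="soft_l1",f_scale=.001).x
    print(nm,c0,len(b),np.median(b[:,2]))
E
```

```text
5.55 [0.5563 0.3417 0.142 ] [ 0.49 -0.66 -1.82] 0.0068
5.6 [0.5563 0.3419 0.1423] [ 0.16  0.37 -0.97] 0.0073
[0.55638015 0.34215064 0.1424152 ]
pot [0.53430185 0.30296479] 2637 0.13055780343129295
basin [0.5335682 0.3044021] 1241 0.04561753118653058
```

View pics/w4.png

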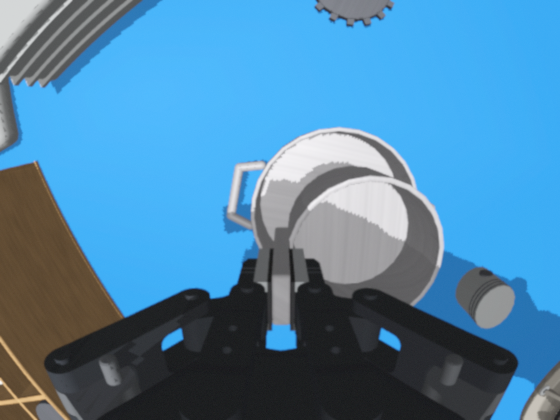

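Emit:
{"op": "carry_out", "data": {
  "motion": [
    {"translation":[0,0.001,-0.03],"rotation":[0,0,0],"grip":0},
    {"translation":[0,0.001,-0.055],"rotation":[0,0,0],"grip":0},
    {"translation":[0,0.001,-0.066],"rotation":[0,0,0],"grip":0},
    {"translation":[0,0.001,-0.068],"rotation":[0,0,0],"grip":0},
    {"translation":[0,0.001,-0.07],"rotation":[0,0,0],"grip":0},
    {"translation":[0,0.001,-0.072],"rotation":[0,0,0],"grip":0},
    {"translation":[0,0.001,-0.072],"rotation":[0,0,0],"grip":0},
    {"translation":[0,0.001,-0.072],"rotation":[0,0,0],"grip":0}
  ]
}}

```text
t: 6.65
position: [0.5561, 0.3445, 0.0705]
tool_rot: [[0.0, 0.905, -0.424], [0.0, -0.424, -0.905], [-1.0, 0.0, -0.0]]
contact_force: [0.7, -0.3, -1.2]
width: 0.0067
```

Emit:
{"op": "carry_out", "data": {
  "motion": [
    {"translation":[0,0,-0.001],"rotation":[0,0,0],"grip":0},
    {"translation":[0,0,-0.002],"rotation":[0,0,0],"grip":0},
    {"translation":[0,0,-0.003],"rotation":[0,0,0],"grip":0},
    {"translation":[0,0,-0.003],"rotation":[0,0,0],"grip":0}
  ]
}}

```text
t: 7.15
position: [0.5561, 0.3445, 0.0679]
tool_rot: [[0.0, 0.905, -0.424], [0.0, -0.424, -0.905], [-1.0, 0.0, -0.0]]
contact_force: [-1.8, -1.7, 5.8]
width: 0.0071
```

Emit:
{"op": "carry_out", "data": {
  "motion": [
    {"translation":[0,0,0],"rotation":[0,0,0],"grip":0.4},
    {"translation":[0,0,0],"rotation":[0,0,0],"grip":0.4},
    {"translation":[0,0,0],"rotation":[0,0,0],"grip":0.4},
    {"translation":[0,0,0.03],"rotation":[0,0,0],"grip":0.4},
    {"translation":[0,0,0.08],"rotation":[0,0,0],"grip":0.4},
    {"translation":[-0.03,-0.06,0.13],"rotation":[0,0,0],"grip":0.4},
    {"translation":[-0.03,-0.1,0.13],"rotation":[0,0,0],"grip":0.6},
    {"translation":[-0.03,-0.1,0.13],"rotation":[0,0,0],"grip":0.6}
  ]
}}

```text
t: 8.15
position: [0.5271, 0.2392, 0.1985]
tool_rot: [[0.002, 0.903, -0.43], [-0.002, -0.43, -0.903], [-1.0, 0.003, 0.001]]
contact_force: [0.2, 1.2, 0.2]
width: 0.0509
```

```bash
python3 w.py wrist w5;  python3 w.py top t5
python3 - <<'E'
from h import *
from scipy.optimize import least_squares
for n,W in(("w5",wcloud(np.load("w5.npz")["d"])),("t5",cloud("top",np.load("t5.npz")["d"]))):
  A=W.reshape(-1,3); A=A[~np.isnan(A[:,0])]
  for nm,c0,R,zz in(("pot",np.array([.535,.303]),.043,.056),("basin",np.array([.535,.303]),.0665,.045)):
    for k in range(3):
        r=np.hypot(A[:,0]-c0[0],A[:,1]-c0[1]); b=A[(abs(r-R)<.009)&(abs(A[:,2]-zz)<.005)]
        c0=least_squares(lambda x:np.hypot(b[:,0]-x[0],b[:,1]-x[1])-R,c0,loss="soft_l1",f_scale=.001).x
    print(n,nm,c0,len(b),np.median(b[:,2]))
  r=np.hypot(A[:,0]-.535,A[:,1]-.303); f=A[(r<.035)&(A[:,2]<.03)]; print("floor",np.linalg.lstsq(np.c_[f[:,:2]-[.535,.303],np.ones(len(f))],f[:,2],rcond=None)[0])
E
```

```text
8.15 [0.5271 0.2392 0.1985] [0.23 1.19 0.23] 0.0509
8.2 [0.5266 0.2421 0.1979] [ 0.14  0.52 -0.07] 0.0517
w5 pot [0.53246362 0.30938482] 1022 0.055338645919780265
w5 basin [0.5326357  0.30872331] 1282 0.04430115644348574
floor [0.00227953 0.00148138 0.00771087]
t5 pot [0.5349997  0.30199884] 95 0.056459183283240406
t5 basin [0.5353541  0.30142258] 207 0.04461052999155125
floor [0.0106275  0.00740936 0.00846051]
```

View pics/w5.png

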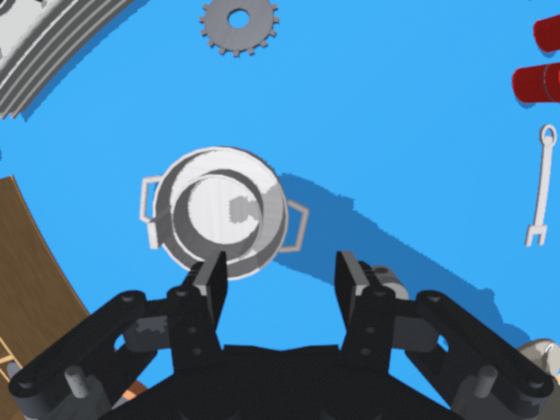

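Emit:
{"op": "carry_out", "data": {
  "motion": [
    {"translation":[0,-0.06,0],"rotation":[0,0,10],"grip":0.8},
    {"translation":[-0.01,-0.12,0],"rotation":[0,0,20],"grip":0.8},
    {"translation":[-0.02,-0.18,0],"rotation":[0,0,30],"grip":0.8},
    {"translation":[-0.03,-0.24,0],"rotation":[0,0,40],"grip":0.8},
    {"translation":[-0.04,-0.3,0],"rotation":[0,0,50],"grip":0.8},
    {"translation":[-0.05,-0.36,0],"rotation":[0,0,55],"grip":0.8},
    {"translation":[-0.053,-0.4,0],"rotation":[0,0,55],"grip":0.8},
    {"translation":[-0.053,-0.426,0],"rotation":[0,0,55],"grip":0.8},
    {"translation":[-0.053,-0.426,0],"rotation":[0,0,55],"grip":0.8},
    {"translation":[-0.053,-0.426,0],"rotation":[0,0,55],"grip":0.8},
    {"translation":[-0.053,-0.426,0],"rotation":[0,0,55],"grip":0.8},
    {"translation":[-0.053,-0.426,0],"rotation":[0,0,55],"grip":0.8}
  ]
}}

```text
t: 9.75
position: [0.4733, -0.1805, 0.1971]
tool_rot: [[0.0, 0.866, 0.5], [0.0, 0.5, -0.866], [-1.0, 0.0, -0.0]]
contact_force: [-0.3, -0.3, -0.2]
width: 0.0683
```

```bash
python3 w.py wrist w6
python3 - <<'E'
from h import *
w=wcloud(np.load("w6.npz")["d"])
for nm,c in(("A",(.655,-.1803)),("B",(.524,-.335)),("C",(.474,-.1835)),("red1",(.521,-.1)),("red2",(.5717,-.174))):
    q=w.reshape(-1,3); q=q[(np.hypot(q[:,0]-c[0],q[:,1]-c[1])<.032)&(q[:,2]>.083)&(q[:,2]<.095)]
    if len(q): print(nm,len(q),cv2.minEnclosingCircle(q[:,:2].astype(np.float32)),np.median(q[:,2]))
E
```

```text
9.75 [ 0.4733 -0.1805  0.1971] [-0.35 -0.25 -0.2 ] 0.0683
A 2134 ((0.6533040404319763, -0.17933274805545807), 0.023983212187886238) 0.08881476387851517
B 1637 ((0.521601676940918, -0.3337949514389038), 0.02444714866578579) 0.08886865069453918
C 2519 ((0.4721733629703522, -0.18180717527866364), 0.02355530671775341) 0.08877188415084059
red1 2743 ((0.5193850994110107, -0.09852300584316254), 0.023866048082709312) 0.08880737889352067
red2 2737 ((0.5704494118690491, -0.1727859526872635), 0.023813363164663315) 0.08882226404688728
```

View pics/w6.png

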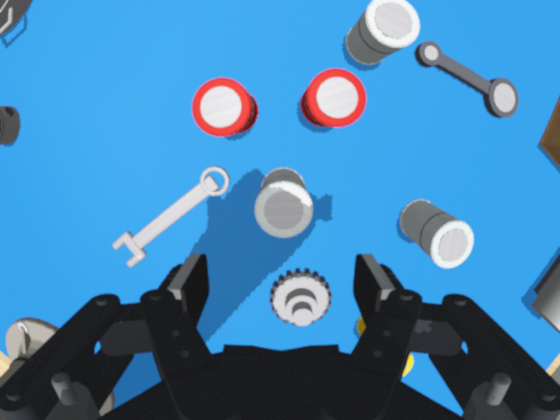

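Three silver tins in wrist view: (285,205), (435,238) and (385,30). The red ones are at (222,107) and (337,98) and are left alone. I'm now descending on the silver tin at (285,205).

Emit:
{"op": "carry_out", "data": {
  "motion": [
    {"translation":[-0.001,-0.0015,-0.05],"rotation":[0,0,0],"grip":0.8},
    {"translation":[-0.001,-0.0015,-0.1],"rotation":[0,0,0],"grip":0.8},
    {"translation":[-0.001,-0.0015,-0.144],"rotation":[0,0,0],"grip":0.8},
    {"translation":[-0.001,-0.0015,-0.144],"rotation":[0,0,0],"grip":0.8},
    {"translation":[-0.001,-0.0015,-0.144],"rotation":[0,0,0],"grip":0.6},
    {"translation":[-0.001,-0.0015,-0.144],"rotation":[0,0,0],"grip":0.4},
    {"translation":[-0.001,-0.0015,-0.144],"rotation":[0,0,0],"grip":0.4},
    {"translation":[-0.001,-0.0015,-0.144],"rotation":[0,0,0],"grip":0.4},
    {"translation":[-0.001,-0.0015,-0.12],"rotation":[0,0,0],"grip":0.4},
    {"translation":[-0.001,-0.0015,-0.11],"rotation":[0,0,0],"grip":0.4},
    {"translation":[-0.001,-0.0015,-0.11],"rotation":[0,0,0],"grip":0.4},
    {"translation":[-0.001,-0.0015,-0.11],"rotation":[0,0,0],"grip":0.4}
  ],
  "force": 40
}}

```text
t: 11.3
position: [0.4714, -0.1831, 0.0866]
tool_rot: [[-0.001, 0.867, 0.498], [0.0, 0.498, -0.867], [-1.0, -0.001, -0.001]]
contact_force: [0.1, 0.2, -3.9]
width: 0.0451
```

```bash
python3 w.py wrist w7; python3 w.py wrist w7b; python3 w.py wrist w7c
```

```text
11.3 [ 0.4714 -0.1831  0.0866] [ 0.15  0.19 -3.9 ] 0.0451
11.35 [ 0.4714 -0.183   0.0865] [-0.6   0.37 -4.11] 0.0454
11.4 [ 0.4714 -0.183   0.0865] [-0.24  0.17 -3.1 ] 0.0451
```

View pics/w7c.png

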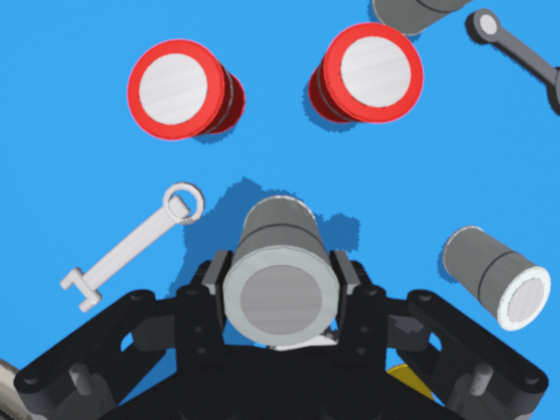

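It carries about 3.7 N, so this tin is full. I'll set it back down.

Emit:
{"op": "carry_out", "data": {
  "motion": [
    {"translation":[0,0,-0.02],"rotation":[0,0,0],"grip":0.4},
    {"translation":[0,0,-0.03],"rotation":[0,0,0],"grip":0.4},
    {"translation":[0,0,-0.033],"rotation":[0,0,0],"grip":0.4},
    {"translation":[0,0,-0.034],"rotation":[0,0,0],"grip":0.4},
    {"translation":[0,0,-0.034],"rotation":[0,0,0],"grip":0.4},
    {"translation":[0,0,-0.034],"rotation":[0,0,0],"grip":0.75},
    {"translation":[0,0,-0.034],"rotation":[0,0,0],"grip":0.75},
    {"translation":[0,0,-0.034],"rotation":[0,0,0],"grip":0.75},
    {"translation":[0,0,0.02],"rotation":[0,0,0],"grip":0.75},
    {"translation":[0,0,0.08],"rotation":[0,0,0],"grip":0.75},
    {"translation":[0.01,-0.02,0.11],"rotation":[0,0,0],"grip":0.8},
    {"translation":[0.03,-0.08,0.11],"rotation":[0,0,0],"grip":0.8}
  ]
}}

```text
t: 12.95
position: [0.5047, -0.2608, 0.2008]
tool_rot: [[0.006, 0.864, 0.503], [-0.001, 0.503, -0.864], [-1.0, 0.005, 0.004]]
contact_force: [1.2, -0.4, 0.3]
width: 0.0682
```

Emit:
{"op": "carry_out", "data": {
  "motion": [
    {"translation":[0.01,-0.04,0],"rotation":[0,0,0],"grip":0.8},
    {"translation":[0.0195,-0.072,0],"rotation":[0,0,0],"grip":0.8},
    {"translation":[0.0195,-0.072,0],"rotation":[0,0,0],"grip":0.8},
    {"translation":[0.0195,-0.072,0],"rotation":[0,0,0],"grip":0.8}
  ]
}}

```text
t: 13.45
position: [0.5211, -0.3335, 0.1967]
tool_rot: [[-0.001, 0.867, 0.499], [0.001, 0.499, -0.867], [-1.0, -0.0, -0.001]]
contact_force: [0.0, 0.3, 0.2]
width: 0.0683
```

```bash
python3 w.py wrist w8
python3 - <<'E'
from h import *
w=wcloud(np.load("w8.npz")["d"])
for nm,c in(("A",(.655,-.1803)),("B",(.522,-.334)),("C",(.472,-.183))):
    q=w.reshape(-1,3); q=q[(np.hypot(q[:,0]-c[0],q[:,1]-c[1])<.032)&(q[:,2]>.083)&(q[:,2]<.095)]
    if len(q): print(nm,len(q),cv2.minEnclosingCircle(q[:,:2].astype(np.float32)),np.median(q[:,2]))
E
```

```text
13.45 [ 0.5211 -0.3335  0.1967] [0.01 0.28 0.16] 0.0683
A 136 ((0.6359951496124268, -0.18654921650886536), 0.013936995528638363) 0.08780073609629613
B 2544 ((0.5217413306236267, -0.33300653100013733), 0.023516308516263962) 0.08892143960454782
C 1902 ((0.46988290548324585, -0.18083277344703674), 0.024264685809612274) 0.08893668409931366
```

View pics/w8.png

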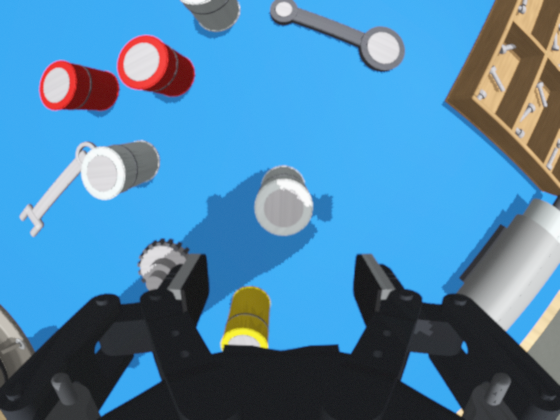

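The first tin stands upright at (120,170), and the next silver tin is centred at (285,205). Lifting it now.

Emit:
{"op": "carry_out", "data": {
  "motion": [
    {"translation":[0,0,-0.05],"rotation":[0,0,0],"grip":0.8},
    {"translation":[0,0,-0.1],"rotation":[0,0,0],"grip":0.8},
    {"translation":[0,0,-0.143],"rotation":[0,0,0],"grip":0.8},
    {"translation":[0,0,-0.143],"rotation":[0,0,0],"grip":0.8},
    {"translation":[0,0,-0.143],"rotation":[0,0,0],"grip":0.6},
    {"translation":[0,0,-0.143],"rotation":[0,0,0],"grip":0.4},
    {"translation":[0,0,-0.143],"rotation":[0,0,0],"grip":0.4},
    {"translation":[0,0,-0.143],"rotation":[0,0,0],"grip":0.4},
    {"translation":[0,0,-0.12],"rotation":[0,0,0],"grip":0.4},
    {"translation":[0,0,-0.11],"rotation":[0,0,0],"grip":0.4},
    {"translation":[0,0,-0.11],"rotation":[0,0,0],"grip":0.4},
    {"translation":[0,0,-0.11],"rotation":[0,0,0],"grip":0.4}
  ]
}}

```text
t: 15.0
position: [0.5206, -0.3342, 0.0864]
tool_rot: [[-0.001, 0.867, 0.498], [0.001, 0.498, -0.867], [-1.0, -0.001, -0.001]]
contact_force: [-1.0, 0.4, -4.9]
width: 0.045
```

```bash
python3 w.py wrist w9; python3 w.py wrist w9b; python3 w.py scene s9
```

```text
15.0 [ 0.5206 -0.3342  0.0864] [-1.03  0.38 -4.89] 0.045
15.05 [ 0.5206 -0.3341  0.0863] [-0.51 -0.12 -3.94] 0.0447
15.1 [ 0.5206 -0.3342  0.0862] [-0.21 -0.57 -5.2 ] 0.045
```

This one is also full (about 4.6 N), so I'll set it down. The remaining tin should be the empty one, and I'll confirm that by its weight.

Emit:
{"op": "carry_out", "data": {
  "motion": [
    {"translation":[0,0,-0.02],"rotation":[0,0,0],"grip":0.4},
    {"translation":[0,0,-0.029],"rotation":[0,0,0],"grip":0.4},
    {"translation":[0,0,-0.032],"rotation":[0,0,0],"grip":0.4},
    {"translation":[0,0,-0.033],"rotation":[0,0,0],"grip":0.4},
    {"translation":[0,0,-0.033],"rotation":[0,0,0],"grip":0.4},
    {"translation":[0,0,-0.033],"rotation":[0,0,0],"grip":0.75},
    {"translation":[0,0,-0.033],"rotation":[0,0,0],"grip":0.75},
    {"translation":[0,0,-0.033],"rotation":[0,0,0],"grip":0.75},
    {"translation":[0,0,0.02],"rotation":[0,0,0],"grip":0.75},
    {"translation":[0,0,0.08],"rotation":[0,0,0],"grip":0.75},
    {"translation":[0.03,0.03,0.11],"rotation":[0,0,0],"grip":0.8},
    {"translation":[0.07,0.07,0.11],"rotation":[0,0,0],"grip":0.8}
  ]
}}

```text
t: 16.65
position: [0.5929, -0.2665, 0.2007]
tool_rot: [[0.005, 0.869, 0.494], [-0.003, 0.494, -0.869], [-1.0, 0.003, 0.006]]
contact_force: [1.2, -0.6, -0.0]
width: 0.0687
```

Emit:
{"op": "carry_out", "data": {
  "motion": [
    {"translation":[0.03,0.04,0],"rotation":[0,0,0],"grip":0.8},
    {"translation":[0.062,0.083,0],"rotation":[0,0,0],"grip":0.8},
    {"translation":[0.062,0.083,0],"rotation":[0,0,0],"grip":0.8},
    {"translation":[0.062,0.083,0],"rotation":[0,0,0],"grip":0.8},
    {"translation":[0.062,0.083,0],"rotation":[0,0,0],"grip":0.8}
  ]
}}

```text
t: 17.27
position: [0.6524, -0.1834, 0.1969]
tool_rot: [[-0.001, 0.868, 0.496], [-0.001, 0.496, -0.868], [-1.0, -0.001, 0.0]]
contact_force: [0.1, 0.2, 0.1]
width: 0.0685
```

```bash
python3 w.py wrist w10
python3 - <<'E'
from h import *
w=wcloud(np.load("w10.npz")["d"])
for nm,c in(("A",(.654,-.1803)),("B",(.522,-.334)),("C",(.472,-.183))):
    q=w.reshape(-1,3); q=q[(np.hypot(q[:,0]-c[0],q[:,1]-c[1])<.032)&(q[:,2]>.083)&(q[:,2]<.095)]
    if len(q): print(nm,len(q),cv2.minEnclosingCircle(q[:,:2].astype(np.float32)),np.median(q[:,2]))
E
```

```text
17.275 [ 0.6524 -0.1834  0.1969] [0.13 0.16 0.13] 0.0685
A 2556 ((0.6535809636116028, -0.17889893054962158), 0.02349608577787876) 0.08886199229653235
C 31 ((0.4894534945487976, -0.1924687922000885), 0.00605654576793313) 0.08569707961446699
```

View pics/w10.png

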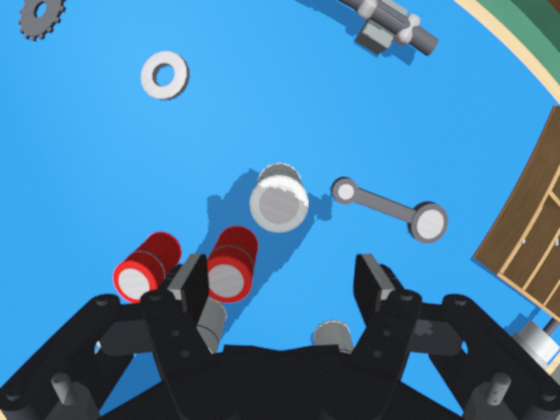

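Tin A (silver) is at (279,203). The red tin at (228,280) is clear of the fingers by about 30 mm.

Emit:
{"op": "carry_out", "data": {
  "motion": [
    {"translation":[0.001,0.004,-0.05],"rotation":[0,0,0],"grip":0.8},
    {"translation":[0.001,0.004,-0.1],"rotation":[0,0,0],"grip":0.8},
    {"translation":[0.001,0.004,-0.141],"rotation":[0,0,0],"grip":0.8},
    {"translation":[0.001,0.004,-0.141],"rotation":[0,0,0],"grip":0.8},
    {"translation":[0.001,0.004,-0.141],"rotation":[0,0,0],"grip":0.6},
    {"translation":[0.001,0.004,-0.141],"rotation":[0,0,0],"grip":0.4},
    {"translation":[0.001,0.004,-0.141],"rotation":[0,0,0],"grip":0.4},
    {"translation":[0.001,0.004,-0.141],"rotation":[0,0,0],"grip":0.4},
    {"translation":[0.001,0.004,-0.12],"rotation":[0,0,0],"grip":0.4},
    {"translation":[0.001,0.004,-0.11],"rotation":[0,0,0],"grip":0.4},
    {"translation":[0.001,0.004,-0.11],"rotation":[0,0,0],"grip":0.4},
    {"translation":[0.001,0.004,-0.11],"rotation":[0,0,0],"grip":0.4}
  ],
  "force": 30
}}

```text
t: 18.82
position: [0.6539, -0.1774, 0.0869]
tool_rot: [[-0.001, 0.867, 0.498], [0.0, 0.498, -0.867], [-1.0, -0.0, -0.0]]
contact_force: [-0.2, 0.2, -0.6]
width: 0.0451
```

```bash
python3 w.py wrist w11; python3 w.py wrist w11b; python3 w.py top t11
```

```text
18.825 [ 0.6539 -0.1774  0.0869] [-0.19  0.18 -0.58] 0.0451
18.875 [ 0.6537 -0.1773  0.0866] [-0.33  1.29 -0.59] 0.0453
18.925 [ 0.6537 -0.1773  0.0864] [-0.85 -0.64 -0.51] 0.0454
```

View pics/w11b.png

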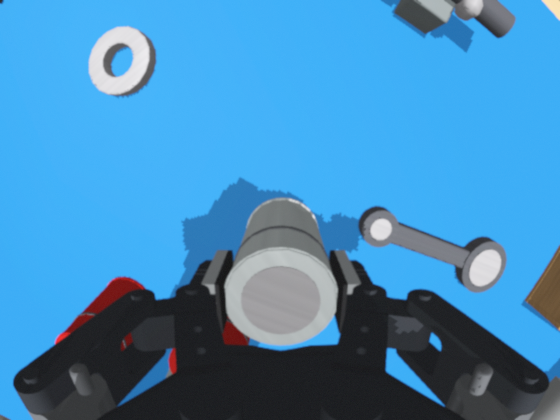

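View pics/t11.png

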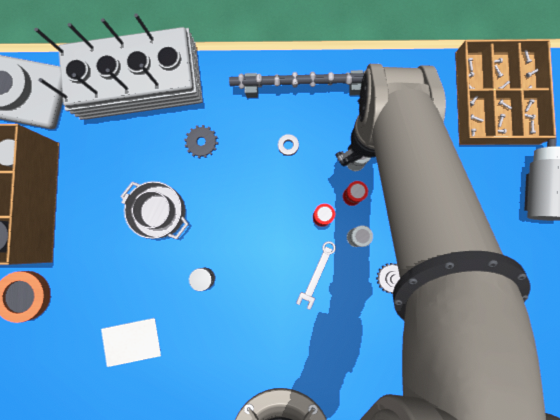

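Only about 0.6 N with the tin clearly off the bench, so this is the empty one. I'll carry it to above the pot.

Emit:
{"op": "carry_out", "data": {
  "motion": [
    {"translation":[0,0,0.05],"rotation":[0,0,0],"grip":0.4},
    {"translation":[0,0,0.113],"rotation":[0,0,0],"grip":0.4},
    {"translation":[-0.01,0.04,0.113],"rotation":[0,0,6],"grip":0.4},
    {"translation":[-0.02,0.09,0.113],"rotation":[0,0,12],"grip":0.4},
    {"translation":[-0.035,0.145,0.113],"rotation":[0,0,18],"grip":0.4},
    {"translation":[-0.05,0.2,0.113],"rotation":[0,0,24],"grip":0.4},
    {"translation":[-0.065,0.255,0.113],"rotation":[0,0,30],"grip":0.4},
    {"translation":[-0.08,0.31,0.113],"rotation":[0,0,35],"grip":0.4},
    {"translation":[-0.095,0.365,0.113],"rotation":[0,0,35],"grip":0.4},
    {"translation":[-0.11,0.42,0.113],"rotation":[0,0,35],"grip":0.4},
    {"translation":[-0.12,0.46,0.113],"rotation":[0,0,35],"grip":0.4},
    {"translation":[-0.12,0.48,0.113],"rotation":[0,0,35],"grip":0.4}
  ]
}}

```text
t: 20.48
position: [0.5327, 0.3054, 0.2]
tool_rot: [[-0.001, 0.421, 0.907], [0.001, 0.907, -0.421], [-1.0, 0.0, -0.001]]
contact_force: [0.7, 0.2, -1.4]
width: 0.0449
```

Emit:
{"op": "carry_out", "data": {
  "motion": [
    {"translation":[0,0,0],"rotation":[0,0,0],"grip":0.4},
    {"translation":[0,0,0],"rotation":[0,0,0],"grip":0.4},
    {"translation":[0,0,0],"rotation":[0,0,0],"grip":0.4}
  ]
}}

```text
t: 20.85
position: [0.5352, 0.3003, 0.1999]
tool_rot: [[0.0, 0.427, 0.904], [-0.001, 0.904, -0.427], [-1.0, -0.001, 0.001]]
contact_force: [0.6, -0.5, 0.2]
width: 0.0452
```

```bash
python3 w.py wrist w12; python3 w.py top t12;python3 w.py scene s12
python3 - <<'E'
from h import *
from scipy.optimize import least_squares
S=cloud("scene",np.load("s12.npz")["d"])
T=bot.read_state()["position"]
for n,W in(("w",wcloud(np.load("w12.npz")["d"])),("t11",cloud("top",np.load("t11.npz")["d"])),("s",S)):
  A=W.reshape(-1,3); A=A[~np.isnan(A[:,0])]
  for nm,c0,R,zz in(("pot",np.array([.535,.303]),.043,.056),("basin",np.array([.535,.303]),.0665,.045)):
    for k in range(3):
        r=np.hypot(A[:,0]-c0[0],A[:,1]-c0[1]); b=A[(abs(r-R)<.009)&(abs(A[:,2]-zz)<.004)]
        if len(b)<20: break
        c0=least_squares(lambda x:np.hypot(b[:,0]-x[0],b[:,1]-x[1])-R,c0,loss="soft_l1",f_scale=.001).x
    print(n,nm,c0,len(b))
  q=A[(np.hypot(A[:,0]-T[0],A[:,1]-T[1])<.03)&(A[:,2]>.13)&(A[:,2]<.19)]; print("tin z",len(q), q.min(0) if len(q) else 0,q.max(0) if len(q) else 0)
E
```

```text
20.85 [0.5352 0.3003 0.1999] [ 0.6  -0.53  0.21] 0.0452
20.9 [0.535  0.3007 0.2   ] [ 1.02  0.05 -1.44] 0.0456
20.95 [0.5349 0.3011 0.2001] [-0.67  0.5  -0.53] 0.0451
w pot [0.53353055 0.30588507] 676
w basin [0.53353211 0.30487295] 1308
tin z 1441 [0.5144958  0.29668386 0.14270712] [0.55694512 0.32395442 0.18999015]
t11 pot [0.5349763 0.3021935] 184
t11 basin [0.5351226  0.30122841] 267
tin z 0 0 0
s pot [0.53688354 0.30263138] 156
s basin [0.53669951 0.30132771] 205
tin z 344 [0.52940644 0.27452273 0.14009611] [0.56019659 0.32051635 0.18998032]
```

View pics/w12.png

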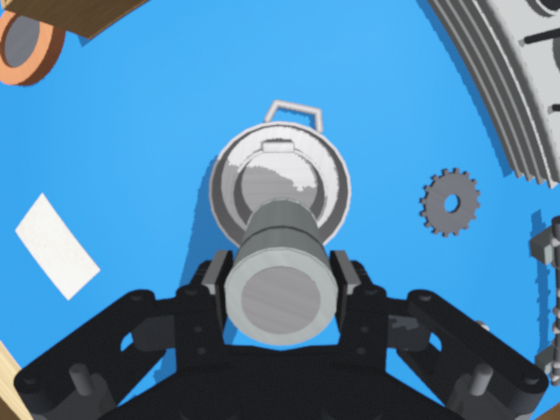

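View pics/s12.png

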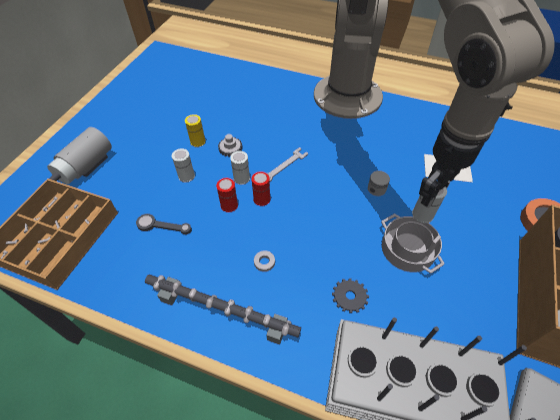

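Emit:
{"op": "carry_out", "data": {
  "motion": [
    {"translation":[-0.0005,0.0015,-0.03],"rotation":[0,0,0],"grip":0.4},
    {"translation":[-0.0005,0.0015,-0.07],"rotation":[0,0,0],"grip":0.4},
    {"translation":[-0.0005,0.0015,-0.11],"rotation":[0,0,0],"grip":0.4},
    {"translation":[-0.0005,0.0015,-0.125],"rotation":[0,0,0],"grip":0.4},
    {"translation":[-0.0005,0.0015,-0.13],"rotation":[0,0,0],"grip":0.4},
    {"translation":[-0.0005,0.0015,-0.132],"rotation":[0,0,0],"grip":0.4},
    {"translation":[-0.0005,0.0015,-0.134],"rotation":[0,0,0],"grip":0.4},
    {"translation":[-0.0005,0.0015,-0.134],"rotation":[0,0,0],"grip":0.4}
  ]
}}

```text
t: 22.0
position: [0.5342, 0.3043, 0.0669]
tool_rot: [[0.001, 0.424, 0.905], [0.001, 0.905, -0.424], [-1.0, 0.001, 0.001]]
contact_force: [-0.6, -0.6, -0.8]
width: 0.0447
```

Emit:
{"op": "carry_out", "data": {
  "motion": [
    {"translation":[0,0,-0.001],"rotation":[0,0,0],"grip":0.4},
    {"translation":[0,0,-0.002],"rotation":[0,0,0],"grip":0.4},
    {"translation":[0,0,-0.003],"rotation":[0,0,0],"grip":0.4},
    {"translation":[0,0,-0.003],"rotation":[0,0,0],"grip":0.4}
  ]
}}

```text
t: 22.5
position: [0.5349, 0.3048, 0.0664]
tool_rot: [[0.003, 0.425, 0.905], [0.001, 0.905, -0.425], [-1.0, 0.002, 0.002]]
contact_force: [-4.0, -4.1, 20.1]
width: 0.0452
```

Emit:
{"op": "carry_out", "data": {
  "motion": [
    {"translation":[0,0,0.002],"rotation":[0,0,0],"grip":0.4},
    {"translation":[0,0,0.002],"rotation":[0,0,0],"grip":0.4},
    {"translation":[0,0,0.002],"rotation":[0,0,0],"grip":0.4}
  ]
}}

```text
t: 22.88
position: [0.5345, 0.3045, 0.0664]
tool_rot: [[0.002, 0.425, 0.905], [0.001, 0.905, -0.425], [-1.0, 0.001, 0.001]]
contact_force: [-1.3, -1.2, 9.2]
width: 0.0452
```

```bash
python3 w.py wrist w13; python3 w.py scene s13
python3 - <<'E'
from h import *
T=bot.read_state()["position"]; W=wcloud(np.load("w13.npz")["d"])
A=W.reshape(-1,3); A=A[~np.isnan(A[:,0])]
for lo,hi in((.085,.115),):
    q=A[(np.hypot(A[:,0]-T[0],A[:,1]-T[1])<.02)&(A[:,2]>lo)&(A[:,2]<hi)]; print(len(q),np.linalg.lstsq(np.c_[q[:,:2]-T[:2],np.ones(len(q))],q[:,2],rcond=None)[0],np.percentile(q[:,2],[5,50,95]))
i=cv2.imread("pics/s13.png")[150:290,340:480]; cv2.imwrite("pics/s13c.png",cv2.resize(i,None,fx=4,fy=4,interpolation=cv2.INTER_CUBIC))
E
```

```text
22.875 [0.5345 0.3045 0.0664] [-1.27 -1.22  9.22] 0.0452
22.925 [0.5345 0.3045 0.0664] [-1.17 -1.28  9.7 ] 0.0449
6656 [-0.00446162 -0.01475267  0.09714401] [0.09604196 0.09713728 0.09814571]
```

View pics/w13.png

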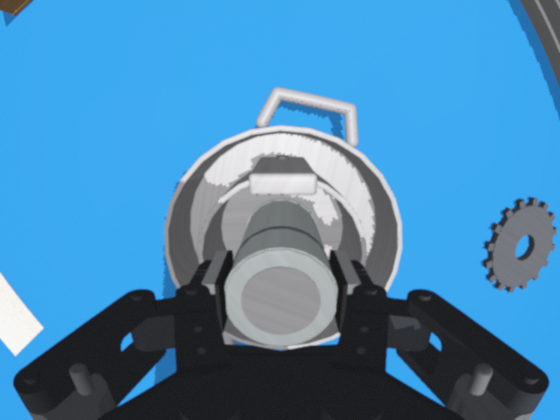

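View pics/s13c.png

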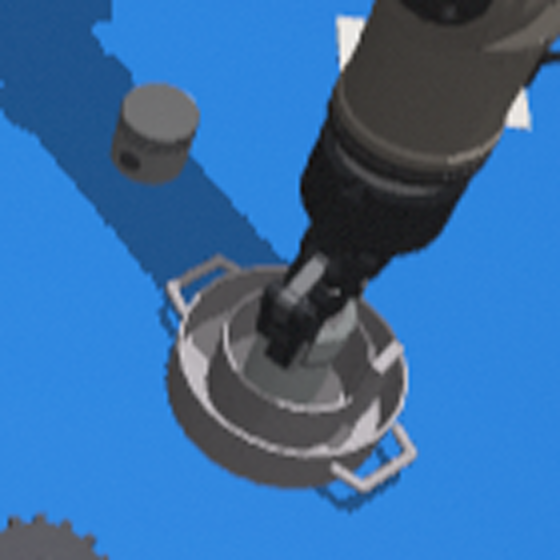

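Wrist view: the tin top at (282,300) measures z 0.097 and is level. That matches the expected 0.096, so it stands on the pot floor. Releasing it.

Emit:
{"op": "carry_out", "data": {
  "motion": [
    {"translation":[0,0,0.001],"rotation":[0,0,0],"grip":0.4},
    {"translation":[0,0,0.001],"rotation":[0,0,0],"grip":0.7},
    {"translation":[0,0,0.001],"rotation":[0,0,0],"grip":0.7},
    {"translation":[0,0,0.001],"rotation":[0,0,0],"grip":0.7},
    {"translation":[0,0,0.02],"rotation":[0,0,0],"grip":0.7},
    {"translation":[0,0,0.06],"rotation":[0,0,0],"grip":0.7},
    {"translation":[0,0,0.11],"rotation":[0,0,0],"grip":0.7},
    {"translation":[0,-0.05,0.16],"rotation":[0,0,0],"grip":0.7},
    {"translation":[0,-0.11,0.18],"rotation":[0,0,0],"grip":0.7},
    {"translation":[0,-0.16,0.18],"rotation":[0,0,0],"grip":0.7},
    {"translation":[0,-0.16,0.18],"rotation":[0,0,0],"grip":0.7},
    {"translation":[0,-0.16,0.18],"rotation":[0,0,0],"grip":0.7}
  ]
}}

```text
t: 24.48
position: [0.5338, 0.1447, 0.2462]
tool_rot: [[0.001, 0.424, 0.905], [0.001, 0.905, -0.424], [-1.0, 0.001, 0.001]]
contact_force: [0.1, 0.4, -0.6]
width: 0.0598
```

```bash
python3 w.py top t14; python3 w.py scene s14
python3 - <<'E'
from h import *
for n,f in(("top","t14"),("scene","s14")):
    A=cloud(n,np.load(f+".npz")["d"]).reshape(-1,3); A=A[~np.isnan(A[:,0])]
    for nm,c,lo in(("nest",(.5345,.303),.09),("B",(.522,-.334),.08),("C",(.472,-.183),.08)):
        q=A[(np.hypot(A[:,0]-c[0],A[:,1]-c[1])<.03)&(A[:,2]>lo)&(A[:,2]<.11)]
        print(n,nm,len(q),cv2.minEnclosingCircle(q[:,:2].astype(np.float32)),np.median(q[:,2]) if len(q) else 0)
E
```

```text
24.475 [0.5338 0.1447 0.2462] [ 0.08  0.42 -0.61] 0.0598
24.525 [0.5336 0.1456 0.2459] [0.37 0.1  0.45] 0.0597
top nest 0 ((0.0, 0.0), 0.0) 0
top B 365 ((0.5203518271446228, -0.3341576159000397), 0.023817887529730797) 0.08827238478610323
top C 356 ((0.4715697765350342, -0.18315109610557556), 0.023587221279740334) 0.08844041990472669
scene nest 282 ((0.534501314163208, 0.3000076115131378), 0.024478821083903313) 0.09460699177976373
scene B 195 ((0.5218924283981323, -0.33337658643722534), 0.024568898603320122) 0.08719065433715667
scene C 197 ((0.4734630286693573, -0.18381209671497345), 0.02482427842915058) 0.08722177947432132
```

View pics/t14.png

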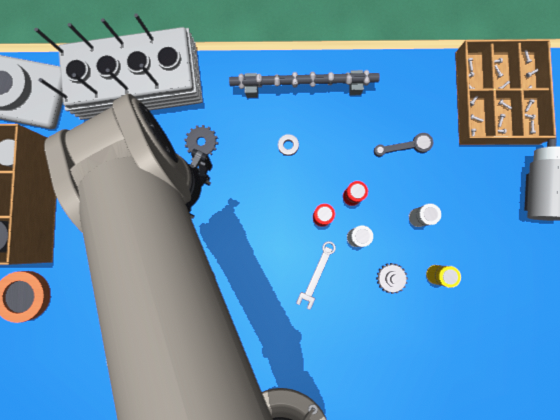

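View pics/s14.png

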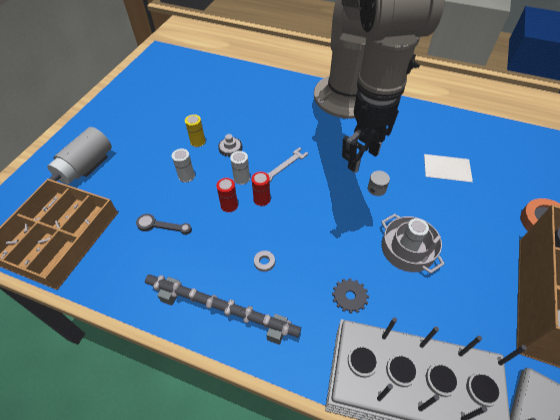

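The scene view shows the tin upright in the pot inside the basin at (416,232). The full tins stand at (182,165) and (240,167), and the other parts are where they were. The gripper is clear, so I'm handing in.

```bash
python3 -c "
from h import *
print(workorder.finish_job())"
```

```text
the job is handed in; nothing more can be done
None
```

The job is done and handed in at about 24.5 s of the 72 s allowed. The middle pot stands in the wide basin, and the empty canister stands in the pot.

- **Pot:** I lifted it by its tab and lowered it into the basin. Its floor measured about 8 mm up, which is basin floor plus pot floor, and it sat level. The two were concentric to about 1 mm.
- **Canisters:** I weighed all three silver ones. Two read about 3.7 N and 4.6 N, so they are full, and I set each back upright where it had stood. The third read about 0.6 N, so it is the empty one.
- **Last checks:** The nested canister's top measured 95–97 mm against the expected 96 mm, and it was level before release. Both full canisters stand upright with tops at about 88 mm. By eye, the engine parts, the spanner and the red and yellow look-alikes are where they were.

- **Camera disagreement:** The cameras disagreed by 2–4 mm on the nest's centre, which is well inside the 18 mm clearance.
- **Blocked view:** In the final top picture the arm hid the nest, so the last check of it rests on the scene camera alone.
- **Contact force:** Setting the canister down peaked at about 20 N, which I eased off to about 9 N before releasing.

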